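# Turn the loaded tube tray and slide it into the reader's dock

### The job

Load the tube reader: take the tray that holds the capped tubes, turn it end for end, and slide it nose first between the dock's two guide rails until it is fully home against the stop. Let go of it there, lying flat on the bench. Keep it upright all the way, and leave the empty tray where it is.

Things in the scene. Friction and masses are not known exactly. Their poses are not given: they have to be found in the camera images.
- tray: White tray with four capped tubes fixed in it, flat on the bench left or right of the dock. Origin: underside, below mid grip bar; +x to the nose, z up. x -80 to +75 mm; base 84 wide, 10 thick. Grip bar: upright fin 44 long (x), 16 thick (y), top 72 up; pinch it across y, 45 to 72 up. Tubes at x +46 and -48, y +-13.5, tops 52 up. 0.3 kg. Starts nose towards the robot, within about 25 degrees.
- tray_nose (a point): Middle of the loaded tray's nose edge, 75 mm along x from the tray's origin, 5 mm up. The nose goes in first: corners cut at 45 degrees, 60 mm wide at the tip. The opposite end carries a cross-wise end plate 124 mm wide, 10 thick, 36 high (x -80 to -70), too wide for the rails; it stays outside the mouth.
- dock: Fixed dock of a low white tube reader: two aluminium rails on the bench, 96 mm apart inside, to a 35 mm high stop. Origin: bench level, mid stop front; +x = push-in direction (away from robot, within 12 degrees). Rails x -113 to 0, flared ends to -139, mouth 117 wide. Lips overhang 14 (underside 22, top 27 up): slide in along the bench. Housing from x +30, 85 high. Tray home: origin x -75.
- empty_tray: A second white tray of exactly the same shape and frame but with four empty sockets (collars only 20 mm high) and no tubes. It lies flat on the other side of the dock. Leave it alone.

How it is judged:
At the end, for the whole second after the job is handed in: Loaded tray at rest between the rails, nose to the stop: nose middle within 15 mm of the stop and 20 mm of the dock's centre line, in line with the rails within 10 degrees, flat on the bench (under 8 mm up, under 5 degrees of tilt); empty tray less than 30 mm from its start (x of tray_nose in the frame of dock between -0.015 and 0.008 m and y of tray_nose in the frame of dock between -0.02 and 0.02 m and x of tray in the frame of dock below -0.06 m and angle between the x axis of tray and the x axis of dock, either way round below 0.18 rad and height (world z) of tray below 0.008 m and angle between tray's own z axis and vertical below 0.09 rad and linear speed of tray below 0.02 m/s and distance of empty_tray from where it was at the start of the episode below 0.03 m); the robot touches nothing.
It fails at once if the loaded tray is tipped by more than 35 degrees (angle between tray's own z axis and vertical above 0.61 rad).
It fails at once if the empty tray is moved by 30 mm or more (distance of empty_tray from where it was at the start of the episode above 0.03 m).
It also fails if it takes over 38 s, if anything falls off the work surface, if the arm or the gripper's body presses on something with over 40 N, if the wrist force passes 120 N, or if a joint passes its speed limit or range.

### The arm

A 6-joint arm with a two-finger parallel gripper is mounted at the origin on the work surface. World frame = base frame: x ahead of the robot, y to its left, z up, the work surface at z = 0. Lengths are in m, angles in rad, forces in N, time in s.
With the tool pointing down it reaches from about 0.325 to 0.875 m from the base axis. Payload 4.4 kg.
Tool frame: the origin (TCP) lies midway between the tips of the shut fingers; the grasp point (between the pads) lies bot.pinch_z behind it (bot.pinch_z is the distance from the TCP to the grasp point, in m); z points along the fingers, y is the direction in which the jaws open and shut (so a half turn about z gives the same grasp; the last joint's range is limited). The gripper opens to 85 mm and grips with 20 to 120 N. Pads are 22 mm wide; open, the fingers measure 114 mm over their backs; the gripper's body (76 mm by 85 mm) begins 54 mm behind the grasp point. The pads swing forward as they close: fully open they stand 13 mm farther back than shut.
Start: joints at [0.969, 0.207, 1.542, -0, 1.393, -0.15], TCP at [0.251, 0.517, 0.231] pointing down, gripper open.
Joint ranges: [-2.73, 2.73], [-0.86, 2.22], [0.23, 2.46], [-1.11, 4.25], [0.08, 2.63], [-2.82, 2.82]. Speed limits (rad/s): [2.79, 2.79, 3.14, 3.14, 3.14, 3.14].

### API

Orientations are given as a rotation vector (axis times angle).
In Python, from workcell import bot gives the robot as it stands.
- The arm moves only by the tool servo_tool, never from a script. Its argument "moves" is a list of rows, each a list of 2 entries, a list of its own where there are three numbers: the shift along the world's x, y, z in m, then the turn, a rotation vector about the world's x, y, z in rad. In form: [[[dx, dy, dz], [ax, ay, az]], ...]. A call has 1 to 8 rows; each row is the pose to reach, as a shift and turn from the pose commanded when the call began; what a row does not reach only later rows make up. A row lasts 1/10 s, in which the tool goes at most 50 mm and 8.59 degrees, less where a joint would pass 70% of its speed; a pose out of reach is approached as far as the arm can. A call with a gripper value outside its range is refused whole. "fingers" is the finger opening in m, from 0 to 0.0854, set as the call begins (left out, the last holds). The fingers move at their own pace and stop on an object; the grip force is fixed at half the most. Time passes only in rows, so rows that repeat a pose let the fingers close. It gives the time, the measured TCP pose, the force and the opening at its end, in the units of the state.
- bot.observe(): the state, without advancing time (a new reading comes with each control period).
- bot.camera(name): name is "side" or "top"; returns (picture, depth): 384x512x3 uint8, red, green, blue; 384x512 float32, m along the optical axis (not along the pixel's ray), 0 where there is no reading.
- bot.camera_info(name): a dict with "fx", "fy", "cx", "cy" (pixels), "distortion" ([k1, k2, p1, p2, k3] as OpenCV has them; the pictures are not rectified), "rvec" (rotation vector, rad) and "tvec" (3), from world to camera coordinates, as OpenCV has them. Camera axes: x right, y down, z forward; pixel columns grow to the right and rows downward; lengths in m; the calibration is good to about 2 mm. A picture is of the moment at which its call begins. camera_info takes no time and is no camera call.
- bot.finish_job(): hands the job in, once; it reports no verdict.
Trained networks look in the newest picture that a camera, given by its name, has taken for a name from the list of things; names that differ only in an ending like _2 or _b are one class to them, and where a whole thing is asked for, a point or a joint stands for the part that bears it (a point fixed in the world has none). Each returns a list of dicts, best first, with "p" (0 to 1); they miss things now and then, are a little off and sometimes report something else, mostly with a low value. They report only what shows in the picture. A call takes as long as a camera call.
- bot.silhouettes(query, camera): "region" (384x512 bool, what is visible of it) and "box" ([left, top, right, bottom] in pixels, round what is visible of it).
- bot.mark_of(query, camera): "at" ([row, column] in pixels: a listed point, or the origin of a listed thing).
The state is a dict: "clock": time; "qpos": joint angles; "qvel": joint speeds; "joint_efforts": joint torques, N m; "tool_pos": TCP position; "eef_rot": TCP orientation; "wrist_force": force on the tool from outside, world axes, zero at the start; "ft_torque": the same for the moment, N m; "opening": finger opening in m.
Only numpy, scipy, OpenCV 4.12 (cv2) and the standard library are available. Lean on these libraries where they do the work, as an engineer would, in place of code of your own. Each camera call takes 0.05 s, during which the arm holds its last target.

## Working session

There is one attempt and no reset: what is moved stays moved. The work goes in short steps, Python scripts to look and compute and a tool call to move; the robot and the scene stay as the last step left them, time stands still between calls to the robot, and variables do not carry over. Pictures are saved under pics/ and viewed, and the job is handed in when it is done.

Besides the shell and the picture viewer there is one more tool, called after "Request:" as name([rows], argument=value, ...), one row to a line, values as JSON. servo_tool: Moves the arm, as the interface text tells. Its arguments: {"type":"object","properties":{"moves":{"type":"array"},"fingers":{"type":"number"}},"required":["moves"]}

```bash
mkdir -p pics; cat > h.py <<'E'
import numpy as np, cv2
from workcell import bot
def cam(n):
    i=bot.camera_info(n);K=np.array([[i['fx'],0,i['cx']],[0,i['fy'],i['cy']],[0,0,1.]]);R=cv2.Rodrigues(np.array(i['rvec'],float))[0];return K,np.array(i['distortion'],float),R,np.array(i['tvec'],float).ravel()
def cloud(n,d):
    K,D,R,t=cam(n);v,u=np.mgrid[0:384,0:512]
    p=cv2.undistortPoints(np.stack([u,v],-1).reshape(-1,1,2).astype(np.float64),K,D).reshape(384,512,2)
    c=np.dstack([p*d[...,None],d]);w=(c-t)@R
    w[d<=0]=np.nan
    return w
def proj(n,P):
    K,D,R,t=cam(n);return cv2.projectPoints(np.array(P,float).reshape(-1,3),R,t,K,D)[0].reshape(-1,2)
E
python3 - <<'E'
from h import *
for n in ['top','side']:
    p,d=bot.camera(n);cv2.imwrite(f'pics/{n}0.png',p[...,::-1]);W=cloud(n,d);np.save(n+'0.npy',W)
    K,D,R,t=cam(n);print(n,-R.T@t)
    for q in ['tray','tray_nose','dock','empty_tray']:
        for m in bot.mark_of(q,n): 
            r,c=map(int,np.round(m['at']));print(q,round(m['p'],2),r,c,W[min(r,383),min(c,511)].round(3))
print(bot.observe(),bot.pinch_z)
E
```

```text
top [ 0.47316986 -0.01184151  1.0922417 ]
tray 0.76 226 374 [ 0.465 -0.274  0.014]
tray_nose 0.61 257 382 [ 0.393 -0.293  0.01 ]
dock 0.61 130 241 [0.685 0.04  0.015]
empty_tray 0.85 225 135 [0.456 0.279 0.029]
side [ 0.26827073 -0.76993857  0.8360685 ]
tray 0.7 278 266 [ 0.464 -0.287  0.023]
tray 0.26 148 206 [0.454 0.282 0.014]
tray_nose 0.84 298 237 [ 0.383 -0.303  0.001]
dock 0.82 182 296 [0.672 0.002 0.029]
empty_tray 0.98 150 207 [0.454 0.269 0.014]
{'clock': 0.5, 'qpos': array([ 9.68525453e-01,  2.06629754e-01,  1.54155753e+00,  2.63596122e-05,
        1.39349338e+00, -1.50492223e-01]), 'qvel': array([ 5.24962447e-04, -6.49722701e-04, -2.04383886e-03,  4.86779147e-04,
       -1.39282937e-05, -1.21093753e-04]), 'joint_efforts': array([ 2.32939637e-04, -3.82628739e+01, -2.91621405e+01, -2.15913078e-04,
        2.33260027e-03,  1.86232768e-05]), 'tool_pos': array([0.25101038, 0.51729166, 0.23123742]), 'eef_rot': array([-7.03626975e-01, -3.06172478e+00,  1.13590760e-04]), 'wrist_force': array([ 0.35332376, -0.30457404, -1.45033487]), 'ft_torque': array([ 0.01272696, -0.05510419,  0.01442223]), 'opening': 0.08555863967932668} 0.0187
```

View pics/top0.png

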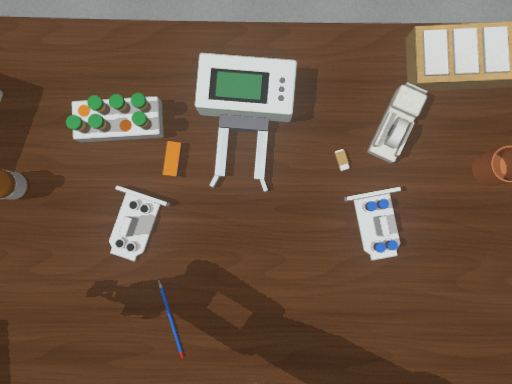

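View pics/side0.png

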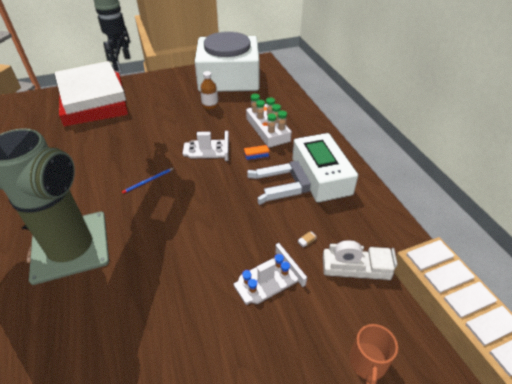

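The top view shows the loaded tray (blue caps) at about (377,225), with its nose at the bottom near (382,257). The empty tray is at (135,225), and the dock mouth is at about (240,183).

```bash
python3 - <<'E'
from h import *
W=np.load('top0.npy');p=cv2.imread('pics/top0.png')
def reg(r0,r1,c0,c1,z0,z1):
    w=W[r0:r1,c0:c1].reshape(-1,3);return w[(w[:,2]>z0)&(w[:,2]<z1)]
def pca(w):
    m=w[:,:2].mean(0);u,s,v=np.linalg.svd(w[:,:2]-m);return m.round(4),v[0].round(3),np.degrees(np.arctan2(v[0][1],v[0][0])).round(1),len(w),w[:,2].mean().round(3), np.ptp((w[:,:2]-m)@v[0]).round(3),np.ptp((w[:,:2]-m)@v[1]).round(3)
print('fin',pca(reg(180,265,340,405,.062,.085)))
print('fin2',pca(reg(212,240,365,400,.055,.085)))
print('plate',pca(reg(180,208,340,405,.028,.045)))
w=reg(180,265,340,405,.04,.06);print('tubes',pca(w))
print('all',pca(reg(180,265,340,405,.005,.1)))
print('bench',np.nanmedian(W[280:300,380:420,2]),np.nanstd(W[280:300,380:420,2]))
print('left rail',pca(reg(133,175,210,232,.015,.04)))
print('right rail',pca(reg(133,178,250,270,.015,.04)))
print('stop',pca(reg(112,131,217,271,.025,.045)))
print('stop rows');
for r in range(108,136,2): print(r,W[r,[228,245,260]].round(3).tolist())
print('housing',pca(reg(50,125,190,300,.07,.1)))
# zoom
cv2.imwrite('pics/z.png',np.hstack([cv2.resize(p[100:200,190:290],(400,400)),cv2.resize(p[175:275,330:430],(400,400))]))
E
```

```text
fin (array([ 0.4664, -0.2807]), array([-0.968, -0.249]), np.float64(-165.6), 182, np.float64(0.072), np.float64(0.045), np.float64(0.02))
fin2 (array([ 0.4662, -0.2801]), array([-0.969, -0.246]), np.float64(-165.8), 196, np.float64(0.071), np.float64(0.045), np.float64(0.02))
plate (array([ 0.5381, -0.2662]), array([-0.207,  0.978]), np.float64(101.9), 257, np.float64(0.036), np.float64(0.125), np.float64(0.039))
tubes (array([ 0.468 , -0.2796]), array([-0.979, -0.206]), np.float64(-168.1), 423, np.float64(0.052), np.float64(0.135), np.float64(0.101))
all (array([ 0.4734, -0.2761]), array([-0.986, -0.169]), np.float64(-170.3), 2604, np.float64(0.025), np.float64(0.201), np.float64(0.167))
bench 0.0011094213038026835 0.0020527324459704657
left rail (array([0.6263, 0.0847]), array([-0.998,  0.068]), np.float64(176.1), 436, np.float64(0.028), np.float64(0.099), np.float64(0.025))
right rail (array([ 0.6239, -0.0072]), array([-0.997,  0.072]), np.float64(175.8), 466, np.float64(0.028), np.float64(0.106), np.float64(0.025))
stop (array([0.6995, 0.0357]), array([-0.037, -0.999]), np.float6
[... 548 characters left out ...]
5], [0.704, 0.03, 0.036], [0.704, -0.004, 0.038]]
122 [[0.699, 0.07, 0.037], [0.7, 0.03, 0.036], [0.701, -0.005, 0.034]]
124 [[0.694, 0.07, 0.039], [0.695, 0.03, 0.033], [0.696, -0.005, 0.034]]
126 [[0.69, 0.07, 0.035], [0.69, 0.03, 0.038], [0.692, -0.005, 0.032]]
128 [[0.686, 0.07, 0.029], [0.685, 0.03, 0.036], [0.686, -0.005, 0.038]]
130 [[0.682, 0.07, 0.027], [0.685, 0.031, 0.013], [0.682, -0.005, 0.03]]
132 [[0.677, 0.07, 0.027], [0.684, 0.031, -0.004], [0.678, -0.005, 0.031]]
134 [[0.672, 0.07, 0.028], [0.678, 0.031, 0.003], [0.674, -0.005, 0.027]]
housing (array([0.7736, 0.0289]), array([-0.066, -0.998]), np.float64(-93.8), 5465, np.float64(0.086), np.float64(0.219), np.float64(0.126))
```

View pics/z.png

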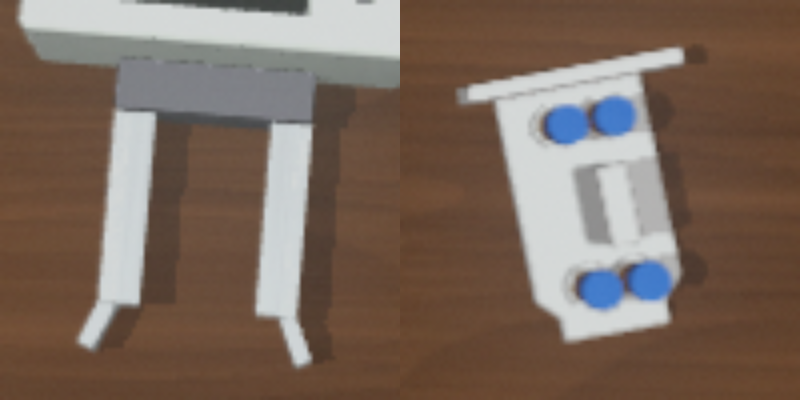

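Request:
servo_tool([
  [[0.045,-0.17,0],[0,0,-0.56]],
  [[0.045,-0.17,0],[0,0,-0.56]],
  [[0.045,-0.17,0],[0,0,-0.56]],
  [[0.045,-0.17,0],[0,0,-0.56]],
  [[0.09,-0.34,0],[0,0,-1.1]],
  [[0.09,-0.34,0],[0,0,-1.1]],
  [[0.09,-0.34,0],[0,0,-1.1]],
  [[0.09,-0.34,0],[0,0,-1.1]],
], fingers=0.0854)

```text
clock: 1.3
tool_pos: [0.3415, 0.1745, 0.2316]
eef_rot: [2.207, 2.233, 0.0]
wrist_force: [0.8, -0.3, -0.1]
opening: 0.0854
```

Request:
servo_tool([
  [[0.05,-0.17,0],[0,0,-0.56]],
  [[0.05,-0.17,0],[0,0,-0.56]],
  [[0.05,-0.17,0],[0,0,-0.56]],
  [[0.05,-0.17,0],[0,0,-0.56]],
  [[0.1,-0.35,0],[0,0,-1.1]],
  [[0.1,-0.35,0],[0,0,-1.1]],
  [[0.1,-0.35,0],[0,0,-1.1]],
  [[0.1,-0.35,0],[0,0,-1.1]],
])

```text
clock: 2.1
tool_pos: [0.4415, -0.1758, 0.2317]
eef_rot: [3.049, 0.751, 0.001]
wrist_force: [0.9, 0.8, -0.0]
opening: 0.0856
```

```bash
cat > st.py <<'E'
from h import *
o=bot.observe();R=cv2.Rodrigues(o['eef_rot'])[0]
print(o['clock'],o['tool_pos'].round(4),'yaw y',np.degrees(np.arctan2(R[1,1],R[0,1])).round(2),R[:,2].round(4),o['wrist_force'].round(1),o['opening'],o['qpos'].round(2))
E
python3 st.py
```

```text
2.1 [ 0.4415 -0.1758  0.2317] yaw y -62.32 [ 0.0011 -0.0011 -1.    ] [ 0.9  0.8 -0. ] 0.0856187826235585 [-0.56 -0.01  1.78 -0.    1.37  0.53]
```

Request:
servo_tool([
  [[0.0245,-0.05,0],[0,0,-0.14]],
  [[0.0245,-0.095,-0.03],[0,0,-0.275]],
  [[0.0245,-0.104,-0.07],[0,0,-0.275]],
  [[0.0245,-0.104,-0.11],[0,0,-0.275]],
  [[0.0245,-0.104,-0.11],[0,0,-0.275]],
  [[0.0245,-0.104,-0.11],[0,0,-0.275]],
])

```text
clock: 2.7
tool_pos: [0.4652, -0.2763, 0.1212]
eef_rot: [-3.122, -0.337, 0.002]
wrist_force: [0.8, 0.5, 0.4]
opening: 0.0851
```

```bash
python3 st.py; python3 - <<'E'
from h import *
P=[]
for n in ['side','top']:
    p,d=bot.camera(n); q=proj(n,[[.466,-.28,.072],[.466-.0215,-.28-.0045,.072],[.466+.0215,-.28+.0045,.072]])
    p=p[...,::-1].copy(); c=q[0].astype(int)
    s=p[c[1]-50:c[1]+50,c[0]-50:c[0]+50]; s=cv2.resize(s,(400,400),interpolation=cv2.INTER_CUBIC)
    for k in q: cv2.circle(s,tuple(((k-c+50)*4).astype(int).tolist()),3,(0,0,255),-1)
    P.append(s)
cv2.imwrite('pics/pre.png',np.hstack(P))
E
```

```text
2.7 [ 0.4652 -0.2763  0.1212] yaw y -77.69 [-0.0013  0.0012 -1.    ] [0.8 0.5 0.4] 0.08506975043016105 [-0.7   0.25  1.73  0.    1.16  0.66]
```

View pics/pre.png

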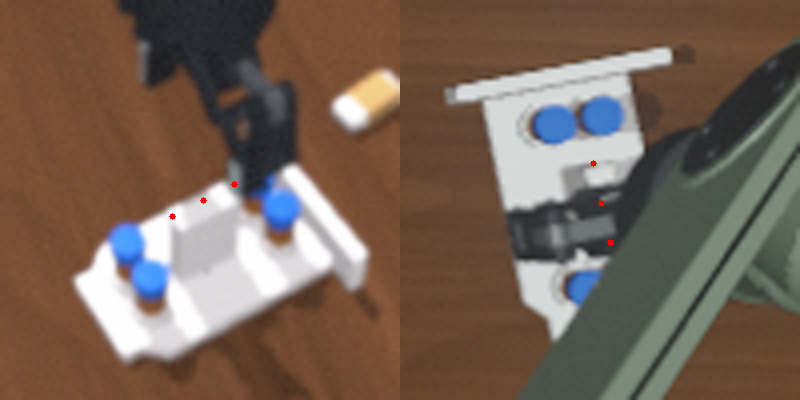

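Request:
servo_tool([
  [[0,-0.001,-0.03],[0,0,0]],
  [[0,-0.001,-0.06],[0,0,0]],
  [[0,-0.001,-0.081],[0,0,0]],
  [[0,-0.001,-0.081],[0,0,0]],
  [[0,-0.001,-0.081],[0,0,0]],
])

```text
clock: 3.3
tool_pos: [0.4672, -0.2785, 0.0426]
eef_rot: [3.121, 0.338, 0.004]
wrist_force: [0.3, -0.5, 0.6]
opening: 0.0852
```

```bash
python3 st.py
```

```text
3.3 [ 0.4672 -0.2785  0.0426] yaw y -77.65 [ 0.003  -0.0025 -1.    ] [ 0.3 -0.5  0.6] 0.08524293928123507 [-0.7   0.37  1.77  0.    1.    0.66]
```

Request:
servo_tool([
  [[0,-0.001,-0.002],[0,0,0]],
  [[0,-0.001,-0.002],[0,0,0]],
  [[0,-0.001,-0.002],[0,0,0]],
  [[0,-0.001,-0.002],[0,0,0]],
  [[0,-0.001,-0.002],[0,0,0]],
  [[0,-0.001,-0.002],[0,0,0]],
  [[0,-0.001,-0.002],[0,0,0]],
  [[0,-0.001,-0.002],[0,0,0]],
], fingers=0.0)

```text
clock: 4.1
tool_pos: [0.4663, -0.2797, 0.0391]
eef_rot: [3.122, 0.337, 0.002]
wrist_force: [0.2, -2.2, 4.5]
opening: 0.0152
```

```bash
python3 st.py
```

```text
4.1 [ 0.4663 -0.2797  0.0391] yaw y -77.69 [ 0.0016 -0.0018 -1.    ] [ 0.2 -2.2  4.5] 0.015154801130253514 [-0.7   0.38  1.77 -0.    0.99  0.66]
```

Request:
servo_tool([
  [[0,0,0.01],[0,0,0]],
  [[0,0,0.025],[0,0,0]],
  [[0,0,0.04],[0,0,0]],
  [[0,0,0.055],[0,0,0]],
  [[0,0,0.07],[0,0,0]],
  [[0,0,0.08],[0,0,0]],
  [[0,0,0.08],[0,0,0]],
  [[0,0,0.08],[0,0,0]],
])

```text
clock: 4.9
tool_pos: [0.4654, -0.2785, 0.1184]
eef_rot: [-3.123, -0.337, -0.0]
wrist_force: [-0.0, -0.2, -2.4]
opening: 0.0153
```

```bash
python3 st.py; python3 - <<'E'
from h import *
p,d=bot.camera('side');cv2.imwrite('pics/lift.png',cv2.resize(p[160:330,180:380,::-1],(800,680*600//680)))
E
```

```text
4.9 [ 0.4654 -0.2785  0.1184] yaw y -77.69 [ 0.  0. -1.] [-0.  -0.2 -2.4] 0.0152821380260177 [-0.7   0.26  1.73  0.    1.15  0.66]
```

View pics/lift.png

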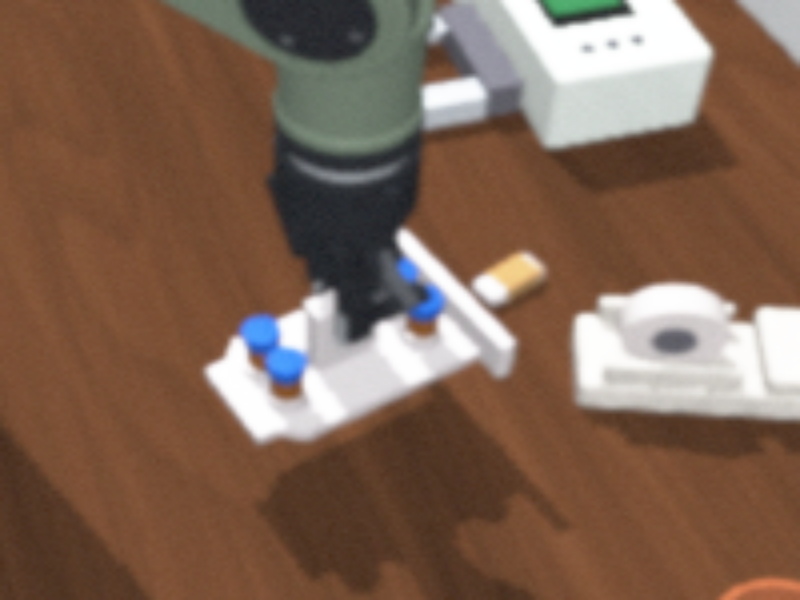

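Held level and clear of the bench. Next I turn it counter-clockwise while carrying it to the front of the mouth.

Request:
servo_tool([
  [[0,0.005,0],[0,0,0.04]],
  [[0,0.015,0],[0,0,0.12]],
  [[0,0.027,0],[0,0,0.22]],
  [[0,0.039,0],[0,0,0.32]],
  [[0,0.051,0],[0,0,0.42]],
  [[0,0.063,0],[0,0,0.52]],
  [[0,0.075,0],[0,0,0.62]],
  [[-0.005,0.087,0],[0,0,0.72]],
])

```text
clock: 5.75
tool_pos: [0.4602, -0.1909, 0.1173]
eef_rot: [-2.8, -1.421, 0.001]
wrist_force: [0.2, 0.0, -2.9]
opening: 0.0153
```

Request:
servo_tool([
  [[0,0.011,0],[0,0,0.1]],
  [[0,0.022,0],[0,0,0.2]],
  [[0,0.033,0],[0,0,0.3]],
  [[0,0.044,0],[0,0,0.4]],
  [[0,0.055,0],[0,0,0.5]],
  [[0,0.066,0],[0,0,0.6]],
  [[0,0.077,0],[0,0,0.7]],
  [[-0.005,0.088,0],[0,0,0.8]],
])

```text
clock: 6.55
tool_pos: [0.4552, -0.103, 0.1174]
eef_rot: [-2.026, -2.399, 0.0]
wrist_force: [1.1, -0.3, -1.9]
opening: 0.0151
```

```bash
python3 st.py
```

```text
6.55 [ 0.4552 -0.103   0.1174] yaw y 9.64 [-1.3e-03  7.0e-04 -1.0e+00] [ 1.1 -0.3 -1.9] 0.015132975565403451 [-0.41  0.11  1.91  0.    1.12 -0.58]
```

Request:
servo_tool([
  [[0,0.012,0],[0,0,0.1]],
  [[0,0.024,0],[0,0,0.2]],
  [[0,0.036,0],[0,0,0.3]],
  [[0,0.048,0],[0,0,0.4]],
  [[0,0.06,0],[0,0,0.5]],
  [[0,0.072,0],[0,0,0.6]],
  [[0,0.084,0],[0,0,0.7]],
  [[-0.005,0.096,0],[0,0,0.8]],
])

```text
clock: 7.35
tool_pos: [0.4502, -0.0071, 0.1175]
eef_rot: [-0.932, -2.999, 0.0]
wrist_force: [-0.0, 0.4, -2.4]
opening: 0.0151
```

Request:
servo_tool([
  [[0,0.012,0],[0,0,0.1]],
  [[0,0.024,0],[0,0,0.2]],
  [[0,0.036,0],[0,0,0.3]],
  [[0,0.048,0],[0,0,0.4]],
  [[-0.006,0.056,0],[0,0,0.49]],
  [[-0.006,0.0585,0],[0,0,0.533]],
  [[-0.006,0.0585,0],[0,0,0.533]],
  [[-0.006,0.0585,0],[0,0,0.533]],
])

```text
clock: 8.15
tool_pos: [0.4441, 0.0508, 0.1177]
eef_rot: [-0.117, -3.138, 0.0]
wrist_force: [-0.3, 1.0, -3.0]
opening: 0.0148
```

```bash
python3 st.py; python3 - <<'E'
from h import *
P=[]
for n in ['side','top']:
    p,d=bot.camera(n);p=p[...,::-1]
    np.save(n+'1.npy',cloud(n,d))
    for q in ['tray','tray_nose']:
        print(n,q,[(m['at'],round(m['p'],2)) for m in bot.mark_of(q,n)])
    P.append(cv2.resize(p[100:260,150:350] if n=='side' else p[90:250,150:350],(400,320),interpolation=cv2.INTER_CUBIC))
cv2.imwrite('pics/turn.png',np.hstack(P))
E
```

```text
8.15 [0.4441 0.0508 0.1177] yaw y 85.72 [-0.0012 -0.     -1.    ] [-0.3  1.  -3. ] 0.014847184088952546 [-0.08  0.07  1.96 -0.    1.12 -1.58]
side tray [([175.4, 221.0], 0.6)]
side tray_nose [([171.8, 241.4], 0.64)]
top tray []
top tray_nose [([201.3, 233.7], 0.83)]
```

View pics/turn.png

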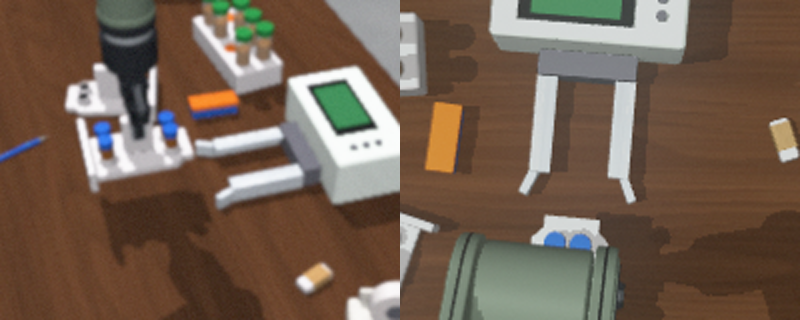

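Both views show the tray turned with its nose facing the dock: in the top view the nose tip is at about (236,198) and the mouth centre at (239,185). I'll measure the nose against the rails before lowering.

```bash
python3 - <<'E'
from h import *
W=np.load('top1.npy')
# tray nose band
for r in range(196,212,2):
    w=W[r,205:265];k=(w[:,2]>.065)&(w[:,2]<.11)
    if k.sum()>3: print(r,w[k][:,0].mean().round(4),w[k][[0,-1],1].round(4),w[k][:,2].mean().round(4))
w=W[194:216,205:265].reshape(-1,3);print('capz',w[w[:,2]>.12].mean(0).round(4),w[w[:,2]>.12].shape)
for r in range(136,186,6):
    w=W[r,205:275];k=(w[:,2]>.018)&(w[:,2]<.04);y=w[k][:,1];
    if k.sum()>3: print('rail',r,w[k][:,0].mean().round(4),y[y>.04].mean().round(4),y[y<.04].mean().round(4),((y[y>.04].mean()+y[y<.04].mean())/2).round(4))
c=np.array([.684,.0347]);u=np.array([np.cos(-.069),np.sin(-.069)])
p=np.array([.4441,.0508])
print('tcp in dock',(p-c)@u,(p-c)@np.array([-u[1],u[0]]))
E
```

```text
198 0.5195 [0.0749 0.0531] 0.0886
200 0.5155 [0.0748 0.0158] 0.0897
202 0.5111 [0.0745 0.0157] 0.09
204 0.5067 [0.0767 0.0157] 0.0902
206 0.5024 [0.083  0.0155] 0.0905
208 0.4979 [0.0878 0.0132] 0.0912
210 0.4937 [0.0875 0.0088] 0.0899
capz [0.4863 0.0409 0.3092] (301, 3)
rail 136 0.6681 0.0825 -0.0098 0.0364
rail 142 0.6539 0.0834 -0.0089 0.0373
rail 148 0.6399 0.0843 -0.008 0.0382
rail 154 0.6257 0.085 -0.0071 0.0389
rail 160 0.6117 0.086 -0.0062 0.0399
rail 166 0.5975 0.087 -0.0053 0.0408
rail 172 0.5835 0.0876 -0.0044 0.0416
rail 178 0.5698 0.0983 -0.0035 0.0474
rail 184 0.5558 0.1047 -0.0143 0.0452
tcp in dock -0.24043916330147613 -0.00047827908810755757
```

Request:
servo_tool([
  [[0,0,-0.015],[0,0,0.004]],
  [[0,0,-0.035],[0,0,0.004]],
  [[0,0,-0.055],[0,0,0.004]],
  [[0,0,-0.07],[0,0,0.004]],
  [[0,0,-0.076],[0,0,0.004]],
  [[0,0,-0.076],[0,0,0.004]],
  [[0,0,-0.076],[0,0,0.004]],
])

```text
clock: 9.15
tool_pos: [0.4453, 0.0507, 0.0429]
eef_rot: [0.11, 3.138, -0.0]
wrist_force: [0.3, 1.0, -2.1]
opening: 0.0153
```

```bash
python3 st.py
```

```text
9.15 [0.4453 0.0507 0.0429] yaw y 85.99 [ 1.2e-03 -1.0e-04 -1.0e+00] [ 0.3  1.  -2.1] 0.015263405561126214 [-0.08  0.2   2.    0.    0.94 -1.58]
```

Request:
servo_tool([
  [[0.01,-0.0007,0],[0,0,0]],
  [[0.025,-0.0017,-0.0015],[0,0,0]],
  [[0.04,-0.0027,-0.0015],[0,0,0]],
  [[0.055,-0.0037,-0.0015],[0,0,0]],
  [[0.07,-0.0047,-0.0015],[0,0,0]],
  [[0.085,-0.0057,-0.0015],[0,0,0]],
  [[0.1,-0.0066,-0.0015],[0,0,0]],
  [[0.1,-0.0066,-0.0015],[0,0,0]],
])

```text
clock: 9.95
tool_pos: [0.5486, 0.0437, 0.0424]
eef_rot: [0.11, 3.134, -0.0]
wrist_force: [-0.4, 0.6, -2.4]
opening: 0.015
```

```bash
python3 st.py; python3 - <<'E'
from h import *
P=[]
for n in ['side','top']:
    p,d=bot.camera(n);p=p[...,::-1]
    P.append(cv2.resize(p[100:260,170:370] if n=='side' else p[90:250,150:350],(400,320),interpolation=cv2.INTER_CUBIC))
cv2.imwrite('pics/ins.png',np.hstack(P))
E
```

```text
9.95 [0.5486 0.0437 0.0424] yaw y 85.99 [ 5.8e-03 -5.0e-04 -1.0e+00] [-0.4  0.6 -2.4] 0.014966589937619007 [-0.08  0.38  1.75 -0.    1.   -1.58]
```

View pics/ins.png

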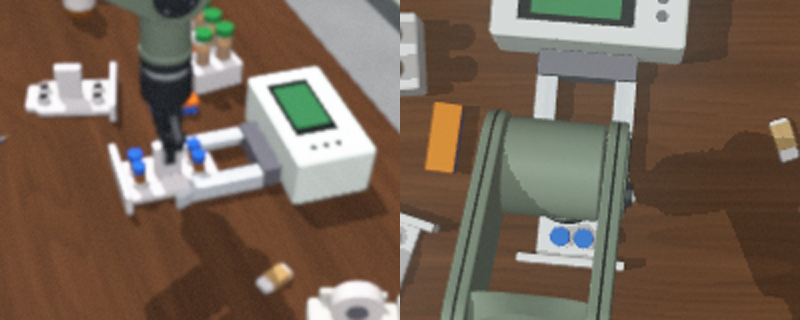

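The nose is inside the rails with no contact force, so I'll continue towards the stop.

Request:
servo_tool([
  [[0.012,-0.0008,0],[0,0,0]],
  [[0.024,-0.0016,-0.0015],[0,0,0]],
  [[0.036,-0.0024,-0.0015],[0,0,0]],
  [[0.045,-0.003,-0.0015],[0,0,0]],
  [[0.052,-0.0035,-0.0015],[0,0,0]],
  [[0.054,-0.0036,-0.0015],[0,0,0]],
  [[0.054,-0.0036,-0.0015],[0,0,0]],
])

```text
clock: 10.75
tool_pos: [0.5984, 0.0406, 0.0392]
eef_rot: [-0.11, -3.139, 0.0]
wrist_force: [0.1, -1.2, -2.2]
opening: 0.0149
```

```bash
python3 st.py
```

```text
10.75 [0.5984 0.0406 0.0392] yaw y 86.0 [-5.e-04  0.e+00 -1.e+00] [ 0.1 -1.2 -2.2] 0.014886034593711059 [-0.08  0.48  1.62 -0.    1.05 -1.58]
```

Request:
servo_tool([
  [[0.002,-0.0001,0],[0,0,0]],
  [[0.004,-0.0003,0],[0,0,0]],
  [[0.006,-0.0004,0],[0,0,0]],
  [[0.008,-0.0005,0],[0,0,0]],
  [[0.009,-0.0006,0],[0,0,0]],
  [[0.009,-0.0006,0],[0,0,0]],
])

```text
clock: 11.35
tool_pos: [0.6077, 0.04, 0.0392]
eef_rot: [0.11, 3.14, -0.0]
wrist_force: [-0.4, 0.3, -2.7]
opening: 0.0151
```

```bash
python3 st.py
```

```text
11.35 [0.6077 0.04   0.0392] yaw y 86.0 [ 1.e-04 -0.e+00 -1.e+00] [-0.4  0.3 -2.7] 0.015129913595960897 [-0.08  0.49  1.6  -0.    1.05 -1.58]
```

Request:
servo_tool([
  [[0.001,0,0],[0,0,0]],
  [[0.002,0,0],[0,0,0]],
  [[0.003,0,0],[0,0,0]],
  [[0.003,0,0],[0,0,0]],
])

```text
clock: 11.75
tool_pos: [0.6102, 0.04, 0.0392]
eef_rot: [-0.109, -3.139, 0.0]
wrist_force: [-1.2, -0.4, -0.6]
opening: 0.0157
```

Request:
servo_tool([
  [[0.001,0,0],[0,0,0]],
  [[0.002,0,0],[0,0,0]],
  [[0.002,0,0],[0,0,0]],
])

```text
clock: 12.05
tool_pos: [0.6103, 0.0399, 0.0393]
eef_rot: [-0.109, -3.134, 0.001]
wrist_force: [-8.1, 0.2, 4.5]
opening: 0.0152
```

Contact at the stop (-8 N at x 0.610). I'll ease off, open the fingers and rise.

Request:
servo_tool([
  [[-0.0015,0,0],[0,0,0]],
  [[-0.0015,0,0],[0,0,0]],
  [[-0.0015,0,0],[0,0,0]],
  [[-0.0015,0,0],[0,0,0]],
  [[-0.0015,0,0],[0,0,0]],
  [[-0.0015,0,0],[0,0,0]],
  [[-0.0015,0,0],[0,0,0]],
  [[-0.0015,0,0],[0,0,0]],
], fingers=0.075)

```text
clock: 12.85
tool_pos: [0.6111, 0.04, 0.0393]
eef_rot: [0.11, 3.14, 0.0]
wrist_force: [0.1, 0.7, 0.4]
opening: 0.075
```

Request:
servo_tool([
  [[0,0,0.02],[0,0,0]],
  [[0,0,0.05],[0,0,0]],
  [[0,0,0.09],[0,0,0]],
  [[0,0,0.13],[0,0,0]],
  [[-0.04,0,0.16],[0,0,0]],
  [[-0.08,0,0.18],[0,0,0]],
  [[-0.12,0,0.2],[0,0,0]],
  [[-0.16,0,0.2],[0,0,0]],
])

```text
clock: 13.65
tool_pos: [0.4517, 0.0398, 0.2427]
eef_rot: [0.109, 3.133, -0.001]
wrist_force: [-0.1, -0.3, 0.5]
opening: 0.075
```

Request:
servo_tool([
  [[0,-0.05,0],[0,0,0]],
  [[0,-0.1,0],[0,0,0]],
  [[0,-0.15,0],[0,0,0]],
  [[0,-0.2,0],[0,0,0]],
  [[0,-0.25,0],[0,0,0]],
  [[0,-0.3,0],[0,0,0]],
  [[0,-0.3,0],[0,0,0]],
])

```text
clock: 14.35
tool_pos: [0.4506, -0.2659, 0.2395]
eef_rot: [0.12, 3.139, -0.005]
wrist_force: [0.7, 0.8, 0.3]
opening: 0.075
```

```bash
python3 st.py; python3 - <<'E'
from h import *
P=[]
for n in ['side','top']:
    p,d=bot.camera(n);p=p[...,::-1];W=cloud(n,d);np.save(n+'2.npy',W)
    for q in ['tray','tray_nose','empty_tray']:
        for m in bot.mark_of(q,n):
            r,c=map(int,m['at']);print(n,q,m['at'],round(m['p'],2),W[r,c].round(3))
    P.append(cv2.resize(p[100:260,170:370] if n=='side' else p[90:250,150:350],(400,320),interpolation=cv2.INTER_CUBIC))
def reg(r0,r1,c0,c1,z0,z1):
    w=W[r0:r1,c0:c1].reshape(-1,3);return w[(w[:,2]>z0)&(w[:,2]<z1)]
w=reg(140,190,225,262,.062,.085);print('fin',w.mean(0).round(4),len(w))
w=reg(130,190,215,270,.045,.06);print('caps',w.mean(0).round(4))
w=reg(180,215,200,275,.028,.045);m=w[:,:2].mean(0);v=np.linalg.svd(w[:,:2]-m)[2][0];print('plate',w.mean(0).round(4),np.degrees(np.arctan2(v[1],v[0])),len(w))
cv2.imwrite('pics/end.png',np.hstack(P))
W0=np.load('top0.npy')
for A in (W0,W):
    w=A[180:265,100:170].reshape(-1,3);w=w[(w[:,2]>.006)&(w[:,2]<.09)];print('empty',w.mean(0).round(4))
E
```

```text
14.35 [ 0.4506 -0.2659  0.2395] yaw y 85.61 [ 6.0e-04 -3.2e-03 -1.0e+00] [0.7 0.8 0.3] 0.07495226563910896 [-0.7   0.09  1.66 -0.    1.39 -2.19]
side tray [182.3, 273.6] 0.67 [0.608 0.035 0.02 ]
side tray_nose [180.6, 292.1] 0.68 [0.672 0.031 0.013]
side empty_tray [150.5, 208.6] 0.61 [0.458 0.271 0.011]
top tray [164.1, 240.0] 0.67 [0.597 0.038 0.073]
top tray_nose [132.3, 237.2] 0.81 [0.681 0.05  0.009]
top empty_tray [227.5, 131.6] 0.66 [0.452 0.284 0.044]
fin [0.6091 0.0395 0.0721] 144
caps [0.6089 0.0395 0.0525]
plate [0.5353 0.0448 0.0364] 86.1696167115046 237
empty [0.4611 0.285  0.0204]
empty [0.461  0.285  0.0204]
```

View pics/end.png

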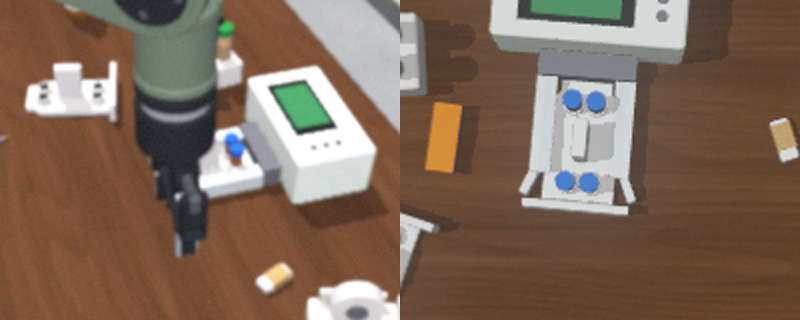

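The top view shows the tray between the rails with its nose at the stop (row ~131) and the end plate outside the mouth. The measurements agree with the picture, so I'm handing the job in.

```bash
python3 -c "
from workcell import bot
print(bot.finish_job())"
```

```text
the job is handed in; nothing more can be done
None
```

The loaded tray is docked nose first against the stop and released, and the job is handed in at about 14.6 s of the 38 s allowed. I gripped it by the bar, lifted it, turned it about 164° and slid it between the rails until it touched the stop with about 8 N. I then let go and moved the arm clear.

**Last checks:**
- **Position:** the grip bar measured at (0.609, 0.0395), which puts the nose at about x = 0.684. I measured the stop front at 0.684–0.686, and the tray sits within about 1 mm of the dock's centre line.
- **Alignment:** the tray lies at about -3.8° and the rails at -3.5° to -4°.
- **Flat on the bench:** the bar top, caps and end plate read 72, 52.5 and 36 mm up, as they should for a tray lying flat.
- **Empty tray:** it moved about 0.1 mm, which is within measurement noise.
- **Arm:** it was clear of everything, with about 1 N at the wrist.

No check failed. The networks' individual marks scattered by up to about 15 mm, so I relied on the depth measurements instead.

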